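Push the saucepan onto its cooking zone and turn its handle aside

ROBOT

A 7-joint arm with a two-finger parallel gripper is mounted at the origin on the work surface. World frame = base frame: x ahead of the robot, y to its left, z up, the work surface at z = 0. Lengths are in m, angles in rad, forces in N, time in s.
With the tool pointing down it reaches from about 0.35 to 0.775 m from the base axis. Payload 3.1 kg.
Tool frame: the origin (TCP) lies where the fingers leave the gripper's body, on its centre line; the fingertips stand 73 mm ahead of it and the grasp point (between the pads) lies 54 mm ahead of it; z points along the fingers, y is the line along which they close (so a half turn about z gives the same grasp; the last joint's range is limited). The gripper opens to 85 mm and grips with 20 to 120 N. Pads are 22 mm wide; open, the fingers measure 114 mm over their backs; the gripper's body (76 mm by 85 mm) begins 54 mm behind the grasp point. The pads swing forward as they close: fully open they stand 13 mm farther back than shut.
Start: joints at [-1.188, 0.311, 0.014, 1.512, -0.004, 1.319, -0.027], TCP at [0.227, 0.501, 0.304] pointing down, gripper open.
Joint ranges: [-2.7, 2.7], [-0.3, 1.91], [-1.27, 1.3], [0.12, 2.57], [-1.44, 4.58], [0.2, 2.03], [-3.05, 3.05]. Speed limits (rad/s): [2.79, 2.79, 3.14, 3.14, 3.14, 3.14, 3.14].

INTERFACE

Orientations are given as a unit quaternion [x, y, z, w].
In Python, from station import env gives the robot as it stands.
- The arm moves only by the tool play_rows, never from a script. Its argument "moves" is a list of rows, each a list of 2 entries, a list of its own where there are three numbers: the shift along the tool's x, y, z scaled (see below), then the turn, a rotation vector about the tool's x, y, z scaled (see below). A call has exactly 8 rows; each row is the pose to reach, as a shift and turn from the pose commanded when the call began, along the tool's axes at that moment; what a row does not reach only later rows make up. The controller multiplies each number of a shift by 0.12 m and each number of a turn by 120 degrees. A row lasts 1/12 s, in which the tool goes at most 41.7 mm and 7.16 degrees, less where a joint would pass 70% of its speed; a pose out of reach is approached as far as the arm can. A call with a number of a shift or a turn outside -1 to 1 is refused whole. A call with a gripper value outside its range is refused whole. "grip" is the closure, from -1 (fully open) to 1 (shut), set as the call begins (left out, the last holds). The fingers move at their own pace and stop on an object; the grip force is fixed at half the most. Time passes only in rows, so rows that repeat a pose let the fingers close, or fill a call up. It gives the time, the measured TCP pose, the force, the opening and the grip force at its end, in the units of the state.
- env.read_state(): the state, without advancing time (a new reading comes with each control period).
- env.capture(name): name is "side" or "top"; returns a dict with "image" (384x512x3 uint8, blue, green, red), "range_z" (384x512 float32, m along the optical axis (not along the pixel's ray), 0 where there is no reading), "camera_matrix" (3x3 intrinsics, pixels), "dist" ([k1, k2, p1, p2, k3] as OpenCV has them; the pictures are not rectified), "rvec" (rotation vector, rad) and "tvec" (3), from world to camera coordinates, as OpenCV has them. Camera axes: x right, y down, z forward; pixel columns grow to the right and rows downward; lengths in m; the calibration is good to about 2 mm. A picture is of the moment at which its call begins.
- env.sign_off(): hands the job in; it is judged then, once.
The state is a dict: "t": time; "joint_pos": joint angles; "qd": joint speeds; "tau": joint torques, N m; "tool_pos": TCP position; "orientation": TCP orientation; "ft_force": force on the tool from outside, world axes, zero at the start; "ft_torque": the same for the moment, N m; "opening": finger opening in m; "grip_force": force on a finger pad.
Only numpy, scipy, OpenCV 4.12 (cv2) and the standard library are available. Lean on these libraries where they do the work, as an engineer would, in place of code of your own. Each camera call takes 0.05 s, during which the arm holds its last target. There are 200 camera calls.

TASK

The saucepan has been left off its cooking zone with its handle sticking out over the front of the hob. Without gripping it or picking it up, gently push it along the glass to the middle of the larger printed ring, so that its base lies inside the ring all round, with its handle turned straight out to the side, away from the kettle and in line with the hob's front edge. Then leave it standing there clear of your fingers, and do not disturb the kettle or the mug, mill and jar beside the hob.

Things in the scene. Friction and masses are not known exactly. Their poses are not given: they have to be found in the camera images.
- saucepan: Open stainless saucepan with one long black handle along its own -x; 0.5 to 0.85 kg, loose on the glass. Base 148 mm across, straight wall 160 mm across up to the rim 85 mm above the base. Origin: centre of the underside; z up. Friction on the glass 0.45 to 0.75: a push at the handle mostly turns it, a push through its axis slides it straight, and it stops when the push stops.
- handle_end (a point): The outer end of the saucepan's handle, at x = -225 mm, y = 0, z = 70 mm in the pan's frame. The handle is a steel bracket 34 mm wide, 76 to 98 mm from the pan's axis, then a straight grip 20 mm wide and 13 mm thick out to 225 mm; underside 55 to 64 mm, top at most 77 mm above the base.
- hob: Fixed two-ring table-top hob: steel body, flat black glass top 65 mm above the worktop; 360 mm deep (its x), 620 mm wide (its y, which runs along its front edge). Origin: centre of its underside, on the worktop. The front edge, with a strip of printed keys, faces -x (the robot). Keys and rings are only printed on the flat glass.
- zone_large: The larger cooking zone: a pale printed ring, 180 mm inside diameter, with a small cross at its centre, on either the left or the right half of the hob. Origin: its centre, on the glass (65 mm above the worktop). Same axes as the hob.
- zone_small: The smaller cooking zone: a printed ring, 145 mm inside diameter, 280 mm from the larger one along the hob's y. Origin: its centre, on the glass. The kettle stands on it.
- kettle: Grey stove-top kettle, loose, 150 mm across at the base, 122 mm high to the shoulder and about 205 mm to the top of its arched steel handle; spout along its own +x, reaching 120 mm from its axis. Origin: centre of its underside. Leave it alone.
- mug: White mug, 82 mm across, 95 mm high, loose on the worktop to the left (+y) of the hob. Origin: centre of its underside. Leave it alone.
- mill: Dark wooden pepper mill, 54 mm across, 170 mm high, loose on the worktop to the right (-y) of the hob. Origin: centre of its underside. Leave it alone.
- jar: Blue ceramic jar with a steel lid, 76 mm across, 110 mm high, loose on the worktop to the right (-y) of the hob. Origin: centre of its underside. Leave it alone.

How it is judged:
At the end, for the whole second after the job is handed in: The saucepan stands flat, still and untouched on the glass, its axis within 16 mm of the larger ring's centre, its handle pointing away from the kettle, within 0.3 rad of the line of the hob's front edge; kettle within 10 mm and mug, mill and jar within 15 mm of where they were (horizontal distance between saucepan and zone_large below 0.016 m and angle between the x axis of saucepan and the y axis of hob, either way round below 0.3 rad and horizontal distance between handle_end and zone_small above 0.4 m and height (world z) of saucepan between 0.062 and 0.068 m and angle between saucepan's own z axis and vertical below 0.04 rad and linear speed of saucepan below 0.01 m/s and contact force between the fingers and saucepan below 0.1 N and distance of kettle from where it was at the start of the episode below 0.01 m and angle between kettle's own z axis and vertical below 0.1 rad and distance of each of mug, mill, jar from where it was at the start of the episode below 0.015 m).
It fails at once if the saucepan is lifted off the glass, carried or tipped (height (world z) of saucepan above 0.073 m or angle between saucepan's own z axis and vertical above 0.12 rad).
It fails at once if the saucepan is pinched between the fingers or shoved hard (contact force between the fingers and saucepan above 35 N).
It fails at once if the saucepan is pushed off the hob (height (world z) of saucepan below 0.058 m).
It fails at once if the kettle is shifted or tipped (distance of kettle from where it was at the start of the episode above 0.01 m or angle between kettle's own z axis and vertical above 0.1 rad).
It fails at once if the mug, mill or jar is disturbed (distance of any of mug, mill, jar from where it was at the start of the episode above 0.015 m).
It also fails if it takes over 72 s, if anything falls off the work surface, if the arm or the gripper's body presses on something with over 40 N, if the wrist force passes 120 N, or if a joint passes its speed limit or range.

## Working session

There is one attempt and no reset: what is moved stays moved. The work goes in short steps, Python scripts to look and compute and a tool call to move; the robot and the scene stay as the last step left them, time stands still between calls to the robot, and variables do not carry over. Pictures are saved under pics/ and viewed, at most 10 in all, crops included, and the job is handed in when it is done.

Besides the shell and the picture viewer there is one more tool, called after "Call:" as name(argument=value, ...), one argument or row to a line, values as JSON. play_rows: Moves the arm, as the interface text tells. Shifts and turns lie within -1 to 1; 1 stands for 0.12 m of shift or 120 degrees of turn. Its arguments: {"type":"object","properties":{"moves":{"type":"array"},"grip":{"type":"number"}},"required":["moves"]}

```bash
mkdir -p pics; ls; python3 - <<'E'
from station import env
import cv2,numpy as np,pickle
for n in("top","side"):
    c=env.capture(n); pickle.dump(c,open(f"{n}.pkl","wb")); cv2.imwrite(f"pics/{n}0.png",c["image"])
s=env.read_state();print(s["t"],s["tool_pos"],s["orientation"],s["opening"])
E
```

```text
pics
0.1 [0.22644977 0.50065473 0.30291599] [ 2.10771050e-01  9.77534846e-01 -1.07464582e-03 -1.87754301e-04] 0.08543528210778453
```

View pics/top0.png

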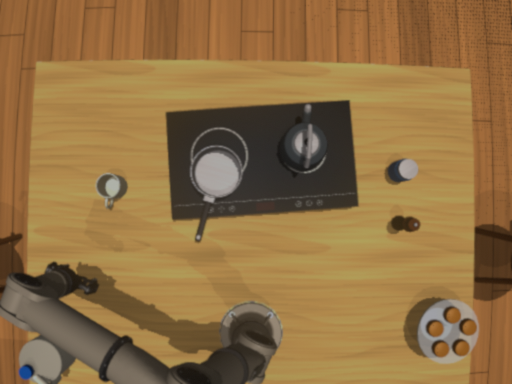

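View pics/side0.png

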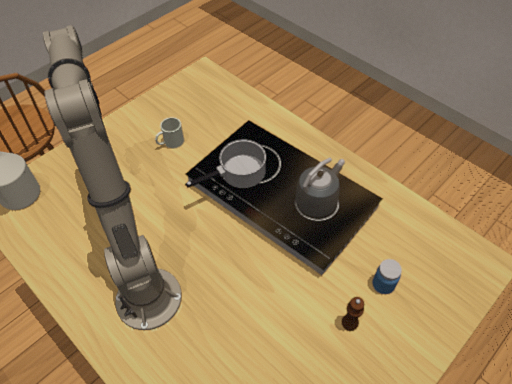

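The top view shows the large ring at about (219,155), with the pan overlapping its front-left at (216,173). The handle end is at (199,239), the kettle at (303,147), the mug at (110,186), the jar at (403,170) and the mill at (405,223). Up in the image is +x and left is +y.

```bash
cat > h.py <<'E'
import cv2,numpy as np,pickle
from station import env
def cloud(c):
    K,d=c["camera_matrix"],c["dist"];R=cv2.Rodrigues(np.array(c["rvec"]))[0];t=np.array(c["tvec"]).ravel()
    v,u=np.mgrid[:384,:512];n=cv2.undistortPoints(np.stack([u,v],-1).reshape(-1,1,2).astype(float),K,d).reshape(384,512,2)
    z=c["range_z"];P=np.dstack([n*z[...,None],z]);W=(P-t)@R;W[z==0]=np.nan
    return W
def ray(c,uv,h):
    R=cv2.Rodrigues(np.array(c["rvec"]))[0];t=np.array(c["tvec"]).ravel()
    n=cv2.undistortPoints(np.array(uv,float).reshape(-1,1,2),c["camera_matrix"],c["dist"]).reshape(-1,2)
    D=np.c_[n,np.ones(len(n))]@R;o=-t@R
    return (o+D*((h-o[2])/D[:,2])[:,None])[:,:2]
def circ(p,it=6,tol=.006,r=None):
    p=np.array(p)
    for _ in range(it):
        s=np.linalg.lstsq(np.c_[2*p,np.ones(len(p))],(p**2).sum(1),rcond=None)[0]
        q=np.sqrt(s[2]+s[:2]@s[:2]);e=abs(np.hypot(*(p-s[:2]).T)-q);p=p[e<max(tol,np.median(e))]
    return s[:2],q,len(p)
def pan(c,near=None,hx=0):
    W=cloud(c);z=W[...,2]
    return W
E
python3 - <<'E'
from h import *
c=pickle.load(open("top.pkl","rb"));s=pickle.load(open("side.pkl","rb"))
W=cloud(c);g=cv2.cvtColor(c["image"],6).astype(int)
print("cam",-cv2.Rodrigues(np.array(c["rvec"]))[0].T@np.array(c["tvec"]).ravel())
# hob outline: dark
m=((g<60)&(abs(W[...,2]-.065)<.012)).astype(np.uint8);m[:95]=0;m[225:]=0
cs=max(cv2.findContours(m,0,2)[0],key=cv2.contourArea)
r=cv2.minAreaRect(ray(c,cs,.065).astype(np.float32));print("hob",r,cv2.boxPoints(r))
# ring
roi=np.zeros_like(m);roi[122:200,185:252]=1
mm=(g>70)&(abs(W[...,2]-.065)<.012)&(roi>0);v,u=np.nonzero(mm);p=ray(c,np.c_[u,v],.065)
print("ring",len(p),circ(p,12,.004))
for n,C in(("top",c),("side",s)):
    V=cloud(C).reshape(-1,3)
    a=V[(V[:,2]>.140)&(V[:,2]<.160)&(V[:,1]>0)&(V[:,1]<.35)&(V[:,0]>.35)&(V[:,0]<.75)]
    print(n,"rim",len(a),a.min(0) if len(a) else 0,a.max(0) if len(a) else 0, circ(a[:,:2],6,.005))
    a=V[(V[:,2]>.115)&(V[:,2]<.15)&(V[:,1]>0)&(V[:,1]<.35)&(V[:,0]>.3)&(V[:,0]<.47)]
    print(" handle",len(a),np.round(a[np.argsort(a[:,0])][::max(1,len(a)//12)],3))
    for nm,x,y in(("kettle",(.45,.8),(-.25,.02)),("mug",(.4,.65),(.4,.6)),("jar",(.4,.7),(-.5,-.3)),("mill",(.3,.47),(-.5,-.3))):
        a=V[(V[:,2]>.08)&(V[:,0]>x[0])&(V[:,0]<x[1])&(V[:,1]>y[0])&(V[:,1]<y[1])]
        print(nm,len(a),np.round(np.r_[a.min(0),a.max(0),a.mean(0)],3) if len(a) else 0)
E
```

```text
cam [0.42968218 0.01123724 1.50602694]
hob ((0.5905295610427856, -0.03060784935951233), (0.3548961877822876, 0.6131366491317749), 4.841456413269043) [[ 0.38784057  0.25989026]
 [ 0.4395886  -0.35105878]
 [ 0.79321855 -0.32110596]
 [ 0.7414705   0.28984308]]
ring 2015 (array([0.56619117, 0.11441694]), np.float64(0.06941043954582764), 189)
top rim 306 [0.35069709 0.03514398 0.14000158] [0.62166098 0.19146352 0.15740021] (array([0.53866361, 0.11407027]), np.float64(0.07854661685444092), 108)
 handle 331 [[0.322 0.167 0.138]
 [0.336 0.163 0.147]
 [0.35  0.17  0.139]
 [0.363 0.168 0.132]
 [0.375 0.165 0.132]
 [0.388 0.158 0.136]
 [0.4   0.153 0.131]
 [0.413 0.153 0.134]
 [0.426 0.143 0.137]
 [0.441 0.147 0.137]
 [0.451 0.134 0.135]
 [0.46  0.15  0.135]
 [0.467 0.09  0.15 ]]
kettle 1953 [ 0.55  -0.234  0.081  0.747 -0.086  0.272  0.625 -0.153  0.183]
mug 162 [0.427 0.432 0.08  0.535 0.511 0.102 0.49  0.473 0.091]
jar 202 [ 0.4   -0.5    0.08   0.596 -0.471  0.125  0.557 -0.487  0.101]
mill 102 [ 0.361 -0.5    0.081  0.403 -0.486  0.161  0.383 -0.494  0.132]
side rim 264 [0.35080322 0.03489652 0.14001617] [0.62250486 0.19905126 0.15925811] (array([0.53522739, 0.11654761]), np.float64(0.07908305118091048), 120)
 handle 336 [[0.321 0.167 0.133]
 [0.337 0.159 0.136]
 [0.354 0.153 0.132]
 [0.371 0.156 0.136]
 [0.388 0.144 0.135]
 [0.403 0.15  0.139]
 [0.422 0.152 0.131]
 [0.439 0.134 0.132]
 [0.448 0.153 0.135]
 [0.457 0.123 0.131]
 [0.461 0.11  0.148]
 [0.465 0.097 0.123]]
kettle 1945 [ 0.547 -0.234  0.081  0.745 -0.091  0.271  0.606 -0.177  0.167]
mug 158 [0.435 0.433 0.08  0.535 0.518 0.1   0.488 0.473 0.089]
jar 172 [ 0.522 -0.5    0.081  0.587 -0.469  0.116  0.551 -0.488  0.104]
mill 78 [ 0.352 -0.5    0.105  0.392 -0.482  0.16   0.37  -0.493  0.139]
```

```bash
python3 - <<'E'
from h import *
hob=np.array([.5905,-.0306]);a=np.deg2rad(4.84);ex=np.array([np.cos(a),np.sin(a)]);ey=np.array([-ex[1],ex[0]])
for n in("top","side"):
    c=pickle.load(open(n+".pkl","rb"));g=cv2.cvtColor(c["image"],6).astype(int)
    v,u=np.mgrid[:384,:512];p=ray(c,np.c_[u.ravel(),v.ravel()],.065);G=g.ravel()
    l=np.c_[(p-hob)@ex,(p-hob)@ey]
    bg=cv2.medianBlur(c["image"],11);
    k=(abs(l[:,0])<.165)&(l[:,1]>.02)&(l[:,1]<.29)
    # exclude pan: project pan top circle
    q=ray(c,np.c_[u.ravel(),v.ravel()],.15);k&=np.hypot(*(q-[.537,.115]).T)>.09
    k&=np.hypot(*(p-[.537,.115]).T)>.085
    k&=~((p[:,0]<.5))
    kk=k&(G>np.median(G[k])+35);P=p[kk]
    best=max(((np.abs(np.hypot(*(P-[x,y]).T)-.092)<.005).sum(),x,y) for x in np.arange(.52,.68,.004) for y in np.arange(.04,.2,.004))
    I=P[np.abs(np.hypot(*(P-best[1:]).T)-.092)<.012]
    print(n,np.median(G[k]),len(P),best,circ(I,4,.004), "ctr in hob",(np.array(circ(I,4,.004)[0])-hob)@np.c_[ex,ey])
    k2=cv2.kmeans
c=pickle.load(open("top.pkl","rb"));im=c["image"][90:250,160:370];cv2.imwrite("pics/crop.png",cv2.resize(im,None,fx=3.6,fy=3.6,interpolation=2))
E
```

```text
top 47.0 240 (np.int64(237), np.float64(0.6000000000000001), np.float64(0.11199999999999993)) (array([0.60035244, 0.11065844]), np.float64(0.09155933037886302), 225) ctr in hob [0.02173578 0.13992346]
side 14.0 139 (np.int64(118), np.float64(0.5960000000000001), np.float64(0.11599999999999994)) (array([0.59662822, 0.11558363]), np.float64(0.09232902310678524), 93) ctr in hob [0.0184404  0.14514531]
```

View pics/crop.png

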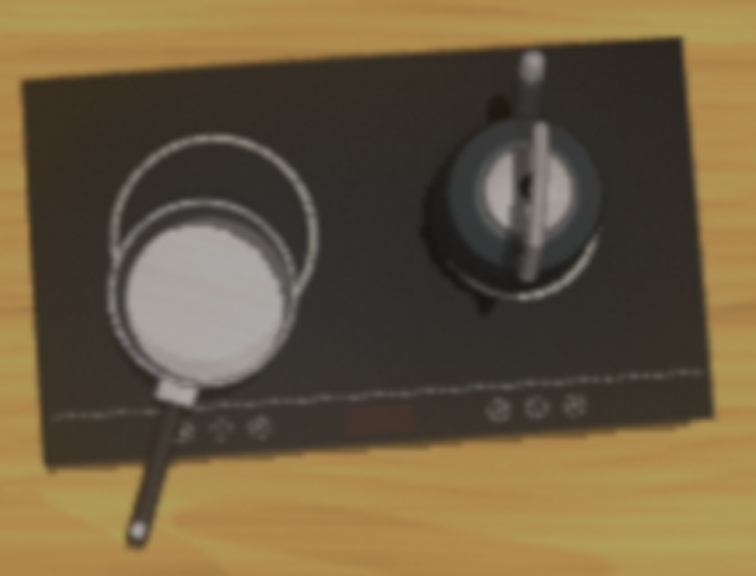

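The full ring is now clear. Its centre is at about (0.599, 0.112) and the hob yaw is 4.8°. The pan axis is at (0.537, 0.115) with the handle at azimuth 166°, and the handle needs to reach about 95°. I'll start by moving over with the fingers shut and the tool y aligned with world y.

Call:
play_rows(
  moves=[
    [[-0.15,-0.16,0],[0,0,-0.05]],
    [[-0.4,-0.42,0],[0,0,-0.1]],
    [[-0.65,-0.69,0],[0,0,-0.15]],
    [[-0.9,-0.95,0],[0,0,-0.2]],
    [[-0.94,-1,0],[0,0,-0.2025]],
    [[-0.94,-1,0],[0,0,-0.2025]],
    [[-0.94,-1,0],[0,0,-0.2025]],
    [[-0.94,-1,0],[0,0,-0.2025]],
  ],
  grip=1,
)

```text
t: 0.77
tool_pos: [0.2792, 0.3465, 0.3038]
orientation: [-0.0, 1.0, 0.0, -0.0]
ft_force: [0.4, 0.2, -1.2]
opening: 0.0
grip_force: 0.0
```

Call:
play_rows(
  moves=[
    [[-0.06,-0.17,0],[0,0,0]],
    [[-0.14,-0.4,0],[0,0,0]],
    [[-0.22,-0.65,0],[0,0,0]],
    [[-0.3,-0.9,0],[0,0,0]],
    [[-0.34,-1,0],[0,0,0]],
    [[-0.34,-1,0],[0,0,0]],
    [[-0.34,-1,0],[0,0,0]],
    [[-0.34,-1,0],[0,0,0]],
  ],
)

```text
t: 1.43
tool_pos: [0.32, 0.2275, 0.3038]
orientation: [-0.002, 1.0, 0.0, -0.0]
ft_force: [-0.3, 0.2, 0.2]
opening: 0.0002
grip_force: 0.0
```

Call:
play_rows(
  moves=[
    [[-0.06,-0.17,0],[0,0,0]],
    [[-0.14,-0.4,0],[0,0,0]],
    [[-0.22,-0.65,0.2],[0,0,0]],
    [[-0.3,-0.9,0.4],[0,0,0]],
    [[-0.34,-0.95,0.6],[0,0,0]],
    [[-0.34,-0.95,0.8],[0,0,0]],
    [[-0.34,-0.95,0.8],[0,0,0]],
    [[-0.34,-0.95,0.8],[0,0,0]],
  ],
)

```text
t: 2.1
tool_pos: [0.3606, 0.1126, 0.2073]
orientation: [-0.001, 1.0, -0.001, -0.001]
ft_force: [-0.3, 1.0, 0.7]
opening: -0.0001
grip_force: 0.0
```

Call:
play_rows(
  moves=[
    [[0,0,0.06],[0,0,0]],
    [[0,0,0.12],[0,0,0]],
    [[0,0,0.18],[0,0,0]],
    [[0,0,0.24],[0,0,0]],
    [[0,0.04,0.24],[0,0,0]],
    [[0,0.08,0.24],[0,0,0]],
    [[0,0.12,0.24],[0,0,0]],
    [[0,0.15,0.24],[0,0,0]],
  ],
)

```text
t: 2.77
tool_pos: [0.3618, 0.1303, 0.1795]
orientation: [-0.0, 1.0, 0.0, 0.0]
ft_force: [0.4, 0.2, 0.3]
opening: -0.0
grip_force: 0.0
```

Call:
play_rows(
  moves=[
    [[0,0.04,0],[0,0,0]],
    [[-0.01,0.08,0],[0,0,0]],
    [[-0.02,0.12,0],[0,0,0]],
    [[-0.03,0.16,0],[0,0,0]],
    [[-0.04,0.2,0],[0,0,0]],
    [[-0.05,0.24,0],[0,0,0]],
    [[-0.07,0.28,0],[0,0,0]],
    [[-0.09,0.32,0],[0,0,0]],
  ],
)

```text
t: 3.43
tool_pos: [0.372, 0.1682, 0.1789]
orientation: [0.0, 1.0, -0.0, -0.001]
ft_force: [-1.8, -1.2, 0.9]
opening: -0.0003
grip_force: 0.8
```

Call:
play_rows(
  moves=[
    [[-0.02,0.07,0],[0,0,0]],
    [[-0.05,0.15,0],[0,0,0]],
    [[-0.08,0.22,0],[0,0,0]],
    [[-0.11,0.29,0],[0,0,0]],
    [[-0.16,0.37,0],[0,0,0]],
    [[-0.22,0.44,0],[0,0,0]],
    [[-0.28,0.52,0],[0,0,0]],
    [[-0.34,0.59,0],[0,0,0]],
  ],
)

```text
t: 4.1
tool_pos: [0.4137, 0.2398, 0.179]
orientation: [-0.0, 1.0, 0.0, -0.0]
ft_force: [0.1, -2.7, 0.2]
opening: -0.0004
grip_force: 0.6
```

```bash
cat >> h.py <<'E'
def locate(near):
    near=np.array(near);out=[]
    for n in("top","side"):
        V=cloud(env.capture(n)).reshape(-1,3);V=V[np.isfinite(V[:,0])]
        d=np.hypot(*(V[:,:2]-near).T)
        a=V[(V[:,2]>.135)&(V[:,2]<.160)&(d<.11)]
        c,r,k=circ(a[:,:2],8,.005)
        w=V[:,:2]-c;d=np.hypot(*w.T)
        b=(V[:,2]>.115)&(V[:,2]<.147)&(d>.1)&(d<.225)&(V[:,1]>.02)
        az=np.degrees(np.arctan2(w[b,1],w[b,0]))%360
        print(n,"centre",c.round(4),"r",r.round(4),k,"az med",np.median(az).round(1),np.percentile(az,[10,90]).round(1),b.sum())
        for q in(.11,.14,.17,.2):
            e=b&(abs(d-q)<.015)
            if e.any(): print("   ",q,np.median(V[e],0).round(3),e.sum(),end="")
        print()
    s=env.read_state();print(s["t"],np.round(s["tool_pos"],4),np.round(s["ft_force"],1))
E
python3 -c "
from h import *
locate([.54,.12])"
```

```text
top centre [0.5379 0.1197] r 0.0779 254 az med 128.5 [124.9 132.5] 96
    0.11 [0.468 0.207 0.134] 51    0.14 [0.453 0.225 0.137] 45
side centre [0.5353 0.1218] r 0.0785 291 az med 130.1 [125.2 138.4] 114
    0.11 [0.466 0.209 0.133] 41    0.14 [0.453 0.223 0.133] 16    0.17 [0.404 0.238 0.128] 29    0.2 [0.404 0.28  0.136] 18
4.2 [0.4143 0.241  0.1792] [-0.7  0.5  0.5]
```

Call:
play_rows(
  moves=[
    [[-0.08,0.06,0],[0,0,0]],
    [[-0.16,0.13,0],[0,0,0]],
    [[-0.24,0.19,0],[0,0,0]],
    [[-0.31,0.24,0],[0,0,0]],
    [[-0.39,0.29,0],[0,0,0]],
    [[-0.47,0.32,0],[0,0,0]],
    [[-0.54,0.35,0],[0,0,0]],
    [[-0.61,0.37,0],[0,0,0]],
  ],
)

```text
t: 4.87
tool_pos: [0.4859, 0.2834, 0.1787]
orientation: [-0.0, 1.0, 0.0, -0.001]
ft_force: [-2.2, -0.2, 0.6]
opening: 0.0
grip_force: 0.7
```

Call:
play_rows(
  moves=[
    [[0.05,0,0],[0,0,0]],
    [[0.15,0,0],[0,0,0]],
    [[0.3,0,0],[0,0,0]],
    [[0.45,0,0],[0,0,0]],
    [[0.6,0,0],[0,0,0]],
    [[0.75,0,0],[0,0,0]],
    [[0.9,0,0],[0,0,0]],
    [[0.9,0,0],[0,0,0]],
  ],
)

```text
t: 5.53
tool_pos: [0.3737, 0.2833, 0.1788]
orientation: [-0.002, 1.0, -0.0, -0.002]
ft_force: [-0.6, -0.6, -0.7]
opening: -0.0002
grip_force: 0.0
```

```bash
python3 -c "
from h import *
locate([.54,.12])"
```

```text
top centre [0.5413 0.1262] r 0.0782 227 az med 101.5 [ 98.6 104.3] 247
    0.11 [0.518 0.237 0.134] 51    0.14 [0.513 0.264 0.137] 62    0.17 [0.508 0.293 0.139] 59    0.2 [0.501 0.322 0.139] 61
side centre [0.5385 0.1272] r 0.0785 306 az med 102.4 [ 98.8 105.7] 171
    0.11 [0.514 0.238 0.133] 31    0.14 [0.509 0.264 0.134] 41    0.17 [0.502 0.295 0.136] 39    0.2 [0.496 0.321 0.139] 41
5.6333 [0.3778 0.2831 0.1794] [ 0.3 -0.2  0.6]
```

Call:
play_rows(
  moves=[
    [[-0.03,-0.17,0],[0,0,0]],
    [[-0.06,-0.35,0],[0,0,0]],
    [[-0.09,-0.53,0],[0,0,0.03]],
    [[-0.12,-0.71,0],[0,0,0.06]],
    [[-0.15,-0.89,0.05],[0,0,0.09]],
    [[-0.18,-1,0.1],[0,0,0.117]],
    [[-0.18,-1,0.1],[0,0,0.117]],
    [[-0.18,-1,0.1],[0,0,0.117]],
  ],
  grip=-1,
)

```text
t: 6.3
tool_pos: [0.4001, 0.162, 0.1668]
orientation: [0.124, 0.992, -0.0, -0.0]
ft_force: [-0.3, 1.0, -0.7]
opening: 0.0854
grip_force: 0.0
```

Call:
play_rows(
  moves=[
    [[-0.1,0,0],[0,0,0]],
    [[-0.2,0,0],[0,0,0]],
    [[-0.3,0,0],[0,0,0]],
    [[-0.36,0,0],[0,0,0]],
    [[-0.41,0,0],[0,0,0]],
    [[-0.46,0,0],[0,0,0]],
    [[-0.51,0,0],[0,0,0]],
    [[-0.55,0,0],[0,0,0]],
  ],
)

```text
t: 6.97
tool_pos: [0.4644, 0.1467, 0.167]
orientation: [0.122, 0.992, -0.0, -0.0]
ft_force: [0.2, 0.6, 0.1]
opening: 0.0852
grip_force: 0.0
```

Call:
play_rows(
  moves=[
    [[-0.04,0,0],[0,0,0]],
    [[-0.08,0,0],[0,0,0]],
    [[-0.12,0,0],[0,0,0]],
    [[-0.16,0,0],[0,0,0]],
    [[-0.2,0,0],[0,0,0]],
    [[-0.24,0,0],[0,0,0]],
    [[-0.27,0,0],[0,0,0]],
    [[-0.3,0,0],[0,0,0]],
  ],
)

```text
t: 7.63
tool_pos: [0.4951, 0.1397, 0.1666]
orientation: [0.121, 0.993, 0.0, -0.005]
ft_force: [-9.8, 2.2, 6.5]
opening: 0.0855
grip_force: 1.9
```

```bash
python3 -c "
from h import *
locate([.57,.12])
cv2.imwrite('pics/side1.png',env.capture('side')['image'])"
```

```text
top centre [0.571  0.1196] r 0.0774 201 az med 102.6 [ 99.9 105.3] 199
    0.14 [0.54  0.259 0.137] 57    0.17 [0.533 0.285 0.138] 60    0.2 [0.527 0.315 0.14 ] 63
side centre [0.5667 0.1228] r 0.0796 152 az med 103.3 [100.  105.2] 111
    0.11 [0.47  0.095 0.136] 3    0.14 [0.532 0.263 0.136] 19    0.17 [0.529 0.288 0.136] 42    0.2 [0.521 0.319 0.138] 40
7.7333 [0.4962 0.1394 0.1666] [-6.4  2.5  3.7]
```

View pics/side1.png

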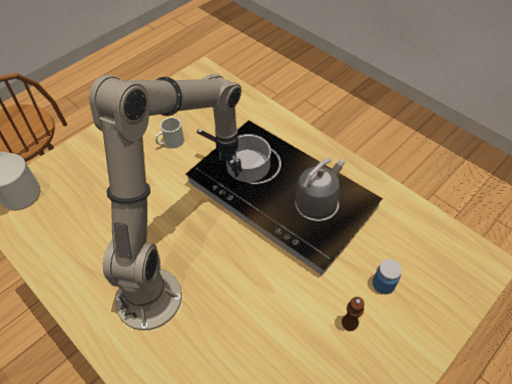

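The side view shows the open fingers seated against the pan's front wall at about (238,160), with the handle pointing left and the pan moving straight. I'll finish the slide, slower.

Call:
play_rows(
  moves=[
    [[-0.03,0,0],[0,0,0]],
    [[-0.06,0,0],[0,0,0]],
    [[-0.09,0,0],[0,0,0]],
    [[-0.12,0,0],[0,0,0]],
    [[-0.15,0,0],[0,0,0]],
    [[-0.18,0,0],[0,0,0]],
    [[-0.21,0,0],[0,0,0]],
    [[-0.23,0,0],[0,0,0]],
  ],
)

```text
t: 8.45
tool_pos: [0.5222, 0.1331, 0.1666]
orientation: [0.121, 0.993, 0.0, -0.004]
ft_force: [-9.1, 2.2, 5.7]
opening: 0.0852
grip_force: 1.8
```

Call:
play_rows(
  moves=[
    [[0,0,0],[0,0,0]],
    [[0.02,0,0],[0,0,0]],
    [[0.1,0,0],[0,0,0]],
    [[0.25,0,0],[0,0,0]],
    [[0.4,0,0],[0,0,0]],
    [[0.6,0,0],[0,0,0]],
    [[0.8,0,0],[0,0,0]],
    [[1,0,0],[0,0,0]],
  ],
)

```text
t: 9.12
tool_pos: [0.408, 0.1604, 0.1671]
orientation: [0.123, 0.992, 0.0, 0.0]
ft_force: [0.0, 0.4, -0.8]
opening: 0.0854
grip_force: 0.0
```

```bash
python3 -c "
from h import *
locate([.597,.113])
im=env.capture('top')['image'][90:250,80:290]
cv2.imwrite('pics/top2.png',cv2.resize(im,None,fx=3.6,fy=3.6,interpolation=2))"
```

```text
top centre [0.5984 0.1147] r 0.0785 221 az med 102.7 [ 99.7 105.5] 254
    0.11 [0.573 0.224 0.135] 53    0.14 [0.568 0.251 0.136] 62    0.17 [0.562 0.281 0.138] 60    0.2 [0.555 0.309 0.14 ] 64
side centre [0.5955 0.1156] r 0.0786 280 az med 104.7 [100.4 177.9] 165
    0.11 [0.569 0.225 0.132] 36    0.14 [0.561 0.252 0.134] 38    0.17 [0.555 0.281 0.136] 41    0.2 [0.407 0.207 0.131] 37
9.2167 [0.4048 0.1615 0.1665] [-0.1  0.9  0.2]
```

View pics/top2.png

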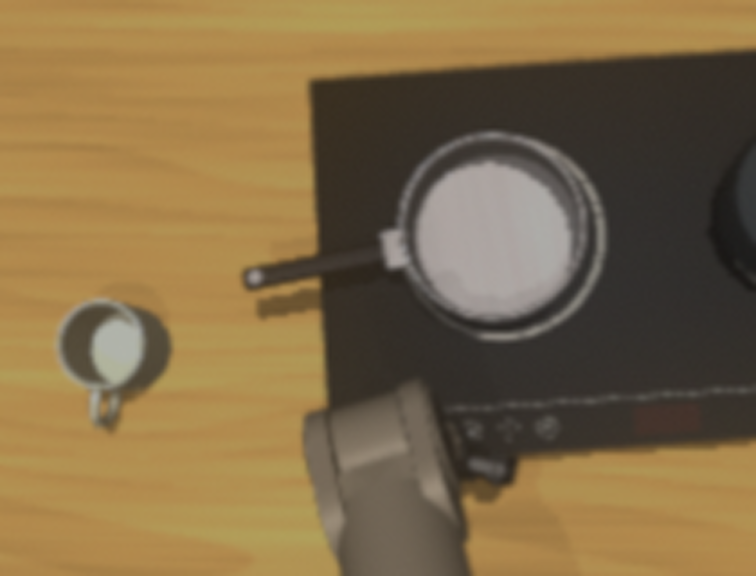

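The picture shows the pan inside the large ring and the handle pointing out to the left, end at crop (255,277). The centre error is about 3–5 mm, the handle is about 8° off line (limit 17°), and the fingers are clear. I'll hand it in.

```bash
python3 -c "
from station import env
print(env.sign_off())"
```

```text
the job is handed in; nothing more can be done
None
```

I pushed the saucepan into the larger ring and handed the job in: its axis is about 3–5 mm from the ring centre, its handle points away from the kettle about 8° off the hob's front-edge line, and the fingers are clear; the verdict was not shown.

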